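# Hold the tilt-out scrap bin open at the clip

## Task

Slide the grey tilt-out bin, still shut, along its rail right up against the tall stop post. Then pull the bin open by the bar on top of its front, against its spring, until, seen from above, the bar has come out in line with the upright ridge of the clip on the arm beside it, and keep it there so that the husks can be swept in: finish with the fingers still holding the bin open. Leave the dish, bowl, pestle and ladle where they are.

Things in the scene. Friction and masses are not known exactly. Their poses are not given: they have to be found in the camera images.
- rail: Fixed steel rail base, 100 x 400 x 12 mm; origin at the centre of its underside, on the bench. +y runs along the rail to the stop post, -x is the way the bin tilts out (roughly to the robot). The stop post (50 x 30 mm, top 129 mm above the bench) stands at y = 150 to 180 mm; from it a thin arm (14 mm wide, 105 to 117 mm above the bench) runs out at y = 165 mm to x = -165 mm.
- carriage (a joint): Place of the bin's carriage along the rail, m: 0 at the far end from the stop post, 0.160 hard against the post; grows along the rail's +y. About 5 N of friction; stays where it is left. It is a steel cradle 170 mm wide (along y), up to 105 mm above the bench, its middle at y = -95 mm + joint value in the rail's frame.
- bin (a joint): Tilt of the grey plastic bin, rad: 0 shut (upright), grows as its top comes out along the rail's -x, to 0.95. A spring pulls it shut: about 4 N at the bar when shut, 9 N at 0.7 rad. The hinge runs along the rail's y, 45 mm above the bench, 128 mm straight below the bar of the shut bin. Bin 148 mm wide, 76 deep, open on top; walls end 97 mm, front panel 108 mm above the hinge.
- bar (a point): Middle of the bin's handle bar: round steel, 12 mm thick, along the rail's y, free for 120 mm between two end stubs. With the bin shut it is 173 mm above the bench, at x = -40 mm in the rail's frame, 14 mm clear above the front panel, with open space before and behind it. It moves with carriage and bin; its axes are the bin's.
- mark (a point): Middle of the top edge of the clip's ridge. The clip is a dark steel saddle (24 x 24 x 20 mm) fixed on the thin arm, with an upright ridge 4 mm thick (along x), 24 mm wide, top 154 mm above the bench. Axes parallel to the rail's. The bar is at the mark when both have the same x in the rail's frame; the clip is 45 to 80 mm further out (-x) than the bar of the shut bin.
- dish: Wide clay grinding dish, 220 mm across, 50 mm high; origin at the centre of its underside. Loose, to be left alone.
- bowl: Pink plastic bowl, 150 mm across, 60 mm high; origin at the centre of its underside. Loose, to be left alone.
- pestle: Wooden pestle lying along its x axis, 160 mm long, up to 42 mm thick; origin below its middle, on the bench. Loose, to be left alone.
- ladle: Stainless steel ladle, cup 84 mm across and 32 mm high, handle reaching 250 mm along its x axis, up to 40 mm high; origin at the centre of the cup's underside. Loose, to be left alone.

How it is judged:
On the way:
1. the carriage is against the stop post (within 6 mm) with the bin still shut (under 0.15 rad) (value of joint carriage above 0.154 m and value of joint bin below 0.15 rad), for 0.2 s.
At the end, for the whole second after the job is handed in: The carriage is within 6 mm of the stop post; the middle of the bar is within 8 mm of the clip's ridge, measured along the rail's x axis; the bin is still (under 0.1 rad/s) and the fingers are holding it (over 1 N) (value of joint carriage above 0.154 m and x of bar in the frame of mark between -0.008 and 0.008 m and velocity of joint bin between -0.1 and 0.1 rad/s and contact force between the fingers and bin above 1 N); the arm keeps its last pose, push and grip.
It fails at once if the wide clay grinding dish is moved more than 30 mm (distance of dish from where it was at the start of the episode above 0.03 m).
It fails at once if the pink plastic bowl is moved more than 30 mm (distance of bowl from where it was at the start of the episode above 0.03 m).
It fails at once if the wooden pestle is moved more than 30 mm (distance of pestle from where it was at the start of the episode above 0.03 m).
It fails at once if the steel ladle is moved more than 30 mm (distance of ladle from where it was at the start of the episode above 0.03 m).
It also fails if it takes over 38 s, if anything falls off the work surface, if the arm or the gripper's body presses on something with over 40 N, if the wrist force passes 120 N, or if a joint passes its speed limit or range.

## Robot

A 6-joint arm with a two-finger parallel gripper is mounted at the origin on the work surface. World frame = base frame: x ahead of the robot, y to its left, z up, the work surface at z = 0. Lengths are in m, angles in rad, forces in N, time in s.
With the tool pointing down it reaches from about 0.375 to 0.9 m from the base axis. Payload 3.1 kg.
Tool frame: the origin (TCP) lies at the centre of the arm's flange, where the gripper is bolted on; the fingertips stand 173 mm ahead of it and the grasp point (between the pads) lies 155 mm ahead of it (tip_extent is the distance from the TCP to the fingertips, in m); z points along the fingers, y is the direction in which the jaws open and shut (so a half turn about z gives the same grasp; the last joint's range is limited). The gripper opens to 85 mm and grips with 20 to 120 N. Pads are 22 mm wide; open, the fingers measure 114 mm over their backs; the gripper's body (76 mm by 85 mm) begins 54 mm behind the grasp point. The pads swing forward as they close: fully open they stand 13 mm farther back than shut.
Start: joints at [-1.516, 0.527, 1.433, -0, 1.181, -0.178], TCP at [0.144, -0.608, 0.405] pointing down, gripper open.
Joint ranges: [-3.08, 3.08], [-0.75, 2.2], [0.22, 2.44], [-1.43, 4.57], [0, 2.65], [-2.85, 2.85]. Speed limits (rad/s): [2.79, 2.79, 3.14, 3.14, 3.14, 3.14].

## Interface

Orientations are given as a unit quaternion [x, y, z, w].
In Python, from station import sense, snapshot, sign_off, tip_extent gives the robot as it stands. The module is installed in compiled form; this text tells all that it offers.
- The arm moves only by the tool servo_tool, never from a script. Its argument "rows" is a list of rows, each a list of 3 entries, a list of its own where there are three numbers: the shift along the tool's x, y, z in mm, then the turn about the tool's z in degrees, then the opening, from -1 (shut) to 1 (fully open), so that 0 is half open. A call has 1 to 8 rows; each row is the pose to reach, as a shift and turn from the pose measured when the call began, along the tool's axes at that moment; what a row does not reach only later rows make up. A row lasts 1/10 s, in which the tool goes at most 50 mm and 8.59 degrees, less where a joint would pass 70% of its speed; a pose out of reach is approached as far as the arm can. A call with a gripper value outside its range is refused whole. The fingers move at their own pace and stop on an object; "force" is the grip in N (left out, the last holds). Time passes only in rows, so rows that repeat a pose let the fingers close. It gives the time, the measured TCP pose, the force and the opening at its end, in the units of the state.
- sense(): the state, without advancing time (a new reading comes with each control period).
- snapshot(name): name is "side" or "top"; returns a dict with "image" (384x512x3 uint8, blue, green, red), "z_map" (384x512 float32, m along the optical axis (not along the pixel's ray), 0 where there is no reading), "vertical_fov" (degrees; the focal length in pixels is half the picture's height over the tangent of half this angle, whatever the lens; pixels are square), "cx", "cy" (the principal point, pixels), "cam_to_world" (4x4, takes a point from camera to world coordinates). Camera axes: x right, y down, z forward; pixel columns grow to the right and rows downward; lengths in m; the calibration is good to about 2 mm. A picture is of the moment at which its call begins.
- sign_off(): hands the job in, once; it reports no verdict.
The state is a dict: "t": time; "q": joint angles; "qd": joint speeds; "tau": joint torques, N m; "tcp_pos": TCP position; "tool_rot": TCP orientation; "force": force on the tool from outside, world axes, zero at the start; "ft_torque": the same for the moment, N m; "finger_gap": opening from 0.0 (shut) to 1.0 (fully open).
Only numpy, scipy, OpenCV 4.12 (cv2) and the standard library are available. Lean on these libraries where they do the work, as an engineer would, in place of code of your own. Each camera call takes 0.05 s, during which the arm holds its last target. There are 200 camera calls.

## Working session

There is one attempt and no reset: what is moved stays moved. The work goes in short steps, Python scripts to look and compute and a tool call to move; the robot and the scene stay as the last step left them, time stands still between calls to the robot, and variables do not carry over. Pictures are saved under pics/ and viewed, about 8 in all and at most 12, crops included, and the job is handed in when it is done.

Besides the shell and the picture viewer there is one more tool, called after "Request:" as name(argument=value, ...), one argument or row to a line, values as JSON. servo_tool: Moves the arm, as the interface text tells. Its arguments: {"type":"object","properties":{"rows":{"type":"array"},"force":{"type":"number"}},"required":["rows"]}

```bash
mkdir -p pics
cat > h.py <<'E'
import numpy as np, cv2
from station import sense, snapshot, sign_off, tip_extent
def load(n):
    s=snapshot(n); im=s["image"]; z=s["z_map"]; h,w=z.shape
    f=h/2/np.tan(np.radians(s["vertical_fov"])/2)
    u,v=np.meshgrid(np.arange(w),np.arange(h))
    P=np.stack([(u-s["cx"])/f*z,(v-s["cy"])/f*z,z,np.ones_like(z)],-1)@np.array(s["cam_to_world"]).T
    return im,z,P[...,:3],s
E
python3 - <<'E'
from h import *
for n in("top","side"):
    im,z,P,s=load(n); cv2.imwrite(f"pics/{n}0.png",im); np.savez(f"{n}0.npz",im=im,z=z,P=P)
    print(n,s["vertical_fov"],s["cx"],s["cy"],np.round(s["cam_to_world"],3).tolist(),(z==0).mean())
print(sense())
E
```

```text
top 51.84746247078054 256.22224296649176 193.80367356521444 [[-0.023, -0.996, 0.082, 0.406], [-1.0, 0.024, 0.01, -0.008], [-0.012, -0.082, -0.997, 1.358], [0.0, 0.0, 0.0, 1.0]] 0.003997802734375
side 44.483751449707015 261.42110590270863 192.37874386752284 [[-0.773, -0.349, 0.529, -0.128], [-0.634, 0.45, -0.629, 0.799], [-0.018, -0.822, -0.569, 0.816], [0.0, 0.0, 0.0, 1.0]] 0.00396728515625
{'t': 0.1, 'q': array([-1.51647265e+00,  5.28390184e-01,  1.43378441e+00, -5.62558689e-07,
        1.18139675e+00, -1.78517763e-01]), 'qd': array([-0.00152454, -0.00130607, -0.00448801,  0.0005226 ,  0.00079849,
        0.00080526]), 'tau': array([-3.78713567e-04, -4.43304062e+01, -1.78586662e+01, -1.86260227e-04,
        3.86119966e-03, -1.03910540e-05]), 'tcp_pos': array([ 0.14421519, -0.6078151 ,  0.40381744]), 'tool_rot': array([ 9.93230260e-01,  1.16157958e-01,  6.11363408e-05, -9.87454812e-04]), 'force': array([-0.82400408, -0.79845264,  0.08082363]), 'ft_torque': array([-0.00076241,  0.01247376,  0.04049517]), 'finger_gap': 0.9984116133274151}
```

View pics/top0.png

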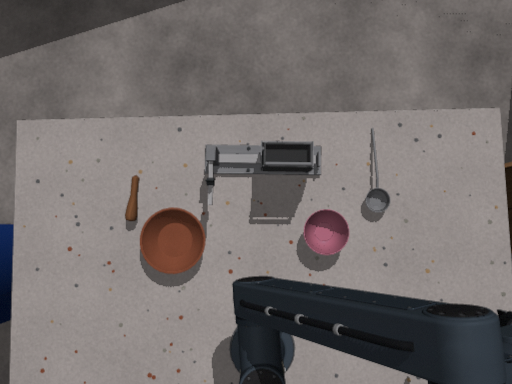

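View pics/side0.png

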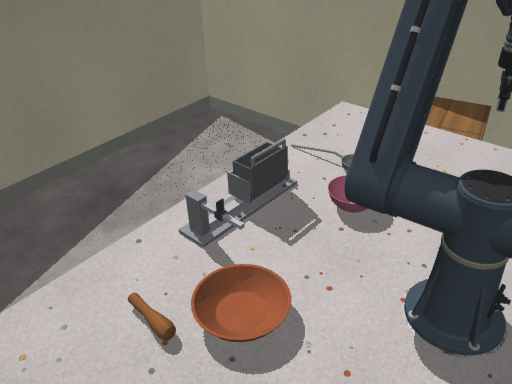

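Run:
```python
from h import *
for n in("top","side"):
    d=np.load(f"{n}0.npz"); P=d["P"]; z=d["z"]; X,Y,Z=np.moveaxis(P,-1,0)
    roi=(z>0)&(X>.3)&(X<.8)&(Y>-.3)&(Y<.25)
    for nm,lo,hi in(("bar",.166,.2),("rimfront",.146,.16),("ridge/post",.122,.16),("arm",.108,.12),("rail",.009,.018)):
        m=roi&(Z>lo)&(Z<hi)
        k,l,st,c=cv2.connectedComponentsWithStats(m.astype(np.uint8),connectivity=8)
        for i in range(1,k):
            if st[i,4]<4: continue
            q=P[l==i]; (cx,cy),(w,h),a=cv2.minAreaRect((q[:,:2]*1000).astype(np.float32))
            print(n,nm,st[i].tolist(),"mean",q.mean(0).round(4),"min",q.min(0).round(3),"max",q.max(0).round(3),"rect",round(cx),round(cy),round(w),round(h),round(a,1))
    cr=d["im"][125:215,190:340] if n=="top" else d["im"][120:260,160:320]
    cv2.imwrite(f"pics/{n}c.png",cv2.resize(cr,None,fx=4,fy=4,interpolation=cv2.INTER_CUBIC))
```

```text
top bar [265, 161, 48, 5, 186] mean [ 0.5924 -0.0949  0.178 ] min [ 0.586 -0.167  0.169] max [ 0.601 -0.025  0.184] rect 593 -96 142 12 87.3
top rimfront [263, 164, 42, 3, 55] mean [ 0.5895 -0.0716  0.1525] min [ 0.587 -0.145  0.147] max [ 0.597 -0.019  0.158] rect 589 -82 127 7 85.7
top rimfront [311, 165, 3, 2, 4] mean [ 0.5869 -0.1693  0.1528] min [ 0.586 -0.172  0.15 ] max [ 0.589 -0.167  0.155] rect 586 -170 5 3 50.2
top rimfront [205, 179, 8, 2, 15] mean [0.5521 0.15   0.1531] min [0.55  0.139 0.15 ] max [0.554 0.16  0.155] rect 552 150 22 3 88.5
top ridge/post [263, 142, 51, 27, 311] mean [ 0.6276 -0.0917  0.1412] min [ 0.584 -0.172  0.122] max [ 0.667 -0.019  0.158] rect 626 -97 154 79 87.8
top ridge/post [206, 145, 10, 16, 154] mean [0.6413 0.1451 0.1289] min [0.617 0.131 0.123] max [0.666 0.16  0.135] rect 641 146 30 48 88.9
top ridge/post [205, 179, 9, 6, 32] mean [0.5495 0.1488 0.139 ] min [0.541 0.137 0.122] max [0.554 0.16  0.155] rect 548 149 23 12 88.7
top arm [266, 145, 33, 1, 33] mean [ 0.662  -0.0813  0.1135] min [ 0.66  -0.132  0.109] max [ 0.664 -0.03   0.118] re
[... 4239 characters left out ...]
.012] rect 614 -38 3 20 40.6
side rail [228, 202, 28, 18, 159] mean [0.6074 0.0137 0.0115] min [ 0.582 -0.037  0.009] max [0.625 0.054 0.018] rect 603 9 92 41 87.7
side rail [347, 211, 6, 2, 6] mean [ 0.363  -0.1697  0.0136] min [ 0.357 -0.175  0.01 ] max [ 0.371 -0.167  0.016] rect 363 -169 14 5 22.1
side rail [208, 212, 4, 4, 8] mean [0.6728 0.0804 0.0104] min [0.669 0.075 0.01 ] max [0.679 0.086 0.012] rect 673 81 10 11 15.0
side rail [179, 220, 52, 25, 326] mean [0.6212 0.1415 0.0111] min [0.588 0.077 0.009] max [0.687 0.186 0.018] rect 638 131 109 99 89.9
side rail [232, 283, 45, 28, 331] mean [0.3697 0.2308 0.0137] min [0.307 0.211 0.009] max [0.43  0.25  0.018] rect 369 231 124 39 0.0
```

View pics/topc.png

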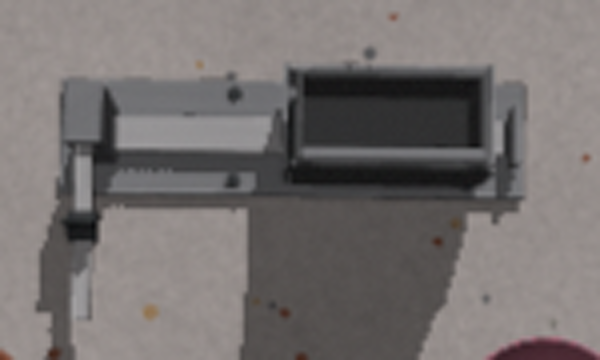

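View pics/sidec.png

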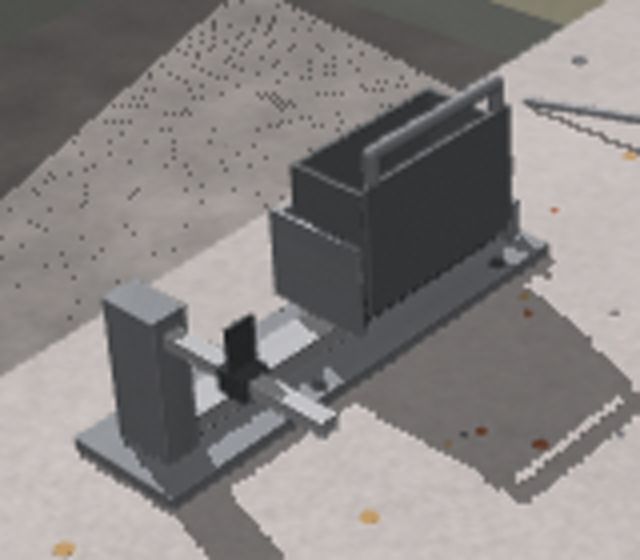

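Top crop: the bin's bar runs between about px (300,155) and (490,165). The post is at upper left (85,110) and the clip's dark ridge at (80,230). From the depth data:
- The rail yaw is about -2.4°.
- The bar is at about (0.592, -0.093), and the mark is about 50 mm further out.
- The carriage has about 143 mm to go.

I'll move above the bar.

Request:
servo_tool(
  rows=[
    [[40, -28, 0], -5.3, 0],
    [[80, -57, 0], -10.6, 0],
    [[119, -85, 0], -16, 0],
    [[158, -114, 0], -21, 0],
    [[198, -142, 0], -26.5, 0],
    [[238, -171, 0], -32, 0],
    [[277, -199, 0], -37, 0],
    [[317, -227, 0], -42.5, 0],
  ],
  force=60,
)

```text
t: 0.9
tcp_pos: [0.4011, -0.3121, 0.4042]
tool_rot: [0.883, 0.47, 0.0, -0.001]
force: [-0.5, -0.3, 0.6]
finger_gap: 0.501
```

```bash
cat >> h.py <<'E'
from scipy.spatial.transform import Rotation as R
def to(x,y,z,yaw=87.6):
    s=sense(); M=R.from_quat(s["tool_rot"]); a=M.as_matrix()
    print("t",s["t"],"tcp",s["tcp_pos"].round(4),"yaw",np.degrees(np.arctan2(a[1,0],a[0,0])).round(2),"F",s["force"].round(1),"gap",round(s["finger_gap"],3))
    print("shift mm",(M.inv().apply(np.array([x,y,z])-s["tcp_pos"])*1000).round(1),"turn",(np.degrees(np.arctan2(a[1,0],a[0,0]))-yaw).round(1), "q6",s["q"][5].round(2))
E
python3 -c "
from h import *
to(.592,-.093,.404);print(tip_extent)"
```

```text
t 0.9 tcp [ 0.4011 -0.3121  0.4042] yaw 56.03 F [-0.5 -0.3  0.6] gap 0.501
shift mm [288.4  35.9   0.6] turn -31.6 q6 -0.29
0.1734
```

Request:
servo_tool(
  rows=[
    [[45, 6, 0], -5, 0],
    [[90, 11, 0], -10, 0],
    [[135, 17, 0], -15, 0],
    [[180, 23, 0], -20, 0],
    [[225, 28, 0], -25, 0],
    [[265, 33, 0], -30, 0],
    [[288, 36, 0], -31.6, 0],
    [[288, 36, 0], -31.6, 0],
  ],
)

```text
t: 1.7
tcp_pos: [0.5933, -0.0907, 0.4041]
tool_rot: [0.72, 0.694, 0.001, -0.001]
force: [-0.1, -0.0, 1.1]
finger_gap: 0.498
```

```bash
python3 -c "
from h import *
to(.592,-.093,.333)
im,z,P,s=load('side'); cv2.imwrite('pics/s1.png',cv2.resize(im[60:240,160:360],None,fx=4,fy=3.3))"
```

```text
t 1.7 tcp [ 0.5933 -0.0907  0.4041] yaw 87.89 F [-0.1 -0.   1.1] gap 0.498
shift mm [-2.6 -1.2 71.1] turn 0.3 q6 -0.3
```

View pics/s1.png

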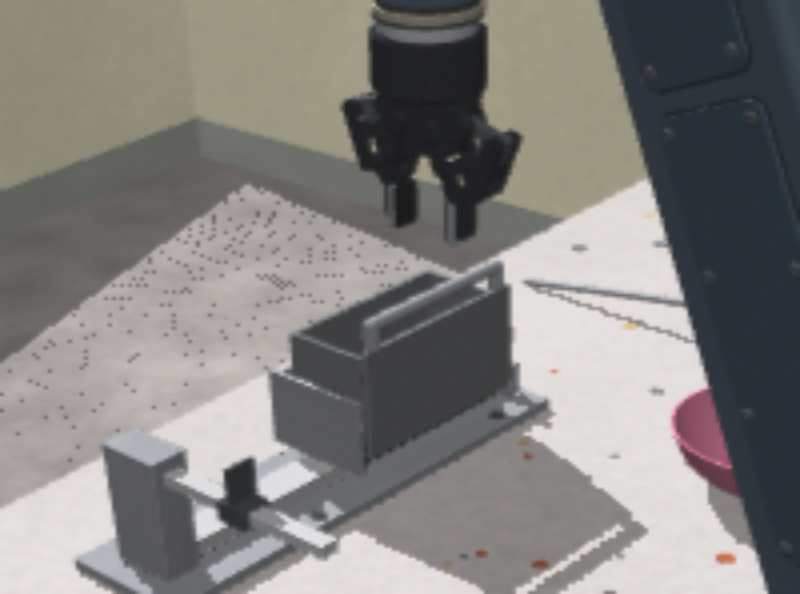

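The fingertips (400,225) and (460,240) hang above the bar's middle, one on each side of it. I'll descend and grip.

Request:
servo_tool(
  rows=[
    [[-1, -1, 30], 0.3, 0],
    [[-2, -1, 60], 0.3, 0],
    [[-2.6, -1.2, 71], 0.3, 0],
    [[-2.6, -1.2, 71], 0.3, 0],
    [[-2.6, -1.2, 71], 0.3, -0.4],
    [[-2.6, -1.2, 71], 0.3, -1],
    [[-2.6, -1.2, 71], 0.3, -1],
    [[-2.6, -1.2, 71], 0.3, -1],
  ],
  force=60,
)

```text
t: 2.55
tcp_pos: [0.5918, -0.0948, 0.3347]
tool_rot: [0.722, 0.691, 0.001, 0.001]
force: [1.3, -1.4, 3.5]
finger_gap: 0.115
```

```bash
python3 -c "
from h import *
s=sense(); p=s['tcp_pos']
to(p[0]+.0419*.143,p[1]+.999*.143,p[2])"
```

```text
t 2.55 tcp [ 0.5918 -0.0948  0.3347] yaw 87.49 F [ 1.3 -1.4  3.5] gap 0.115
shift mm [ 1.43e+02 -3.00e-01  1.00e-01] turn -0.1 q6 -0.3
```

Gripped (gap 0.115, about the bar's thickness). Next I'll slide along tool +x.

Request:
servo_tool(
  rows=[
    [[10, 0, 0], 0, -1],
    [[28, 0, 0], 0, -1],
    [[46, 0, 0], 0, -1],
    [[64, 0, 0], 0, -1],
    [[82, 0, 0], 0, -1],
    [[100, 0, 0], 0, -1],
    [[115, 0, 0], 0, -1],
    [[125, 0, 0], 0, -1],
  ],
)

```text
t: 3.35
tcp_pos: [0.5969, 0.0299, 0.3348]
tool_rot: [0.722, 0.692, -0.0, 0.002]
force: [0.0, -6.5, -0.1]
finger_gap: 0.115
```

```bash
python3 -c "
from h import *
to(.5978,.0481,.3347)"
```

```text
t 3.35 tcp [0.5969 0.0299 0.3348] yaw 87.58 F [ 0.  -6.5 -0.1] gap 0.115
shift mm [18.2  0.1  0. ] turn -0.0 q6 -0.09
```

Friction reads about 6 N, as expected. I'll creep up to the stop.

Request:
servo_tool(
  rows=[
    [[5, 0, 0], 0, -1],
    [[9, 0, 0], 0, -1],
    [[13, 0, 0], 0, -1],
    [[16, 0, 0], 0, -1],
    [[18, 0, 0], 0, -1],
    [[20, 0, 0], 0, -1],
  ],
)

```text
t: 3.95
tcp_pos: [0.5977, 0.0487, 0.3348]
tool_rot: [0.721, 0.692, -0.002, 0.003]
force: [-0.5, -11.0, -0.5]
finger_gap: 0.114
```

```bash
python3 -c "
from h import *
to(.5978,.0481,.3347)"
```

```text
t 3.95 tcp [0.5977 0.0487 0.3348] yaw 87.65 F [ -0.5 -11.   -0.5] gap 0.114
shift mm [-0.6  0.1  0.1] turn 0.0 q6 -0.06
```

Request:
servo_tool(
  rows=[
    [[2, 0, 0], 0, -1],
    [[4, 0, 0], 0, -1],
    [[4, 0, 0], 0, -1],
    [[4, 0, 0], 0, -1],
  ],
)

```text
t: 4.35
tcp_pos: [0.5979, 0.0498, 0.3348]
tool_rot: [0.721, 0.693, -0.005, 0.005]
force: [-0.2, -12.0, -1.7]
finger_gap: 0.114
```

```bash
python3 -c "
from h import *
to(.5978,.0481,.3347)
im,z,P,s=load('side'); cv2.imwrite('pics/s2.png',cv2.resize(im[100:250,140:310],None,fx=4,fy=4))"
```

```text
t 4.35 tcp [0.5979 0.0498 0.3348] yaw 87.71 F [ -0.2 -12.   -1.7] gap 0.114
shift mm [-1.7 -0.   0.1] turn 0.1 q6 -0.05
```

View pics/s2.png

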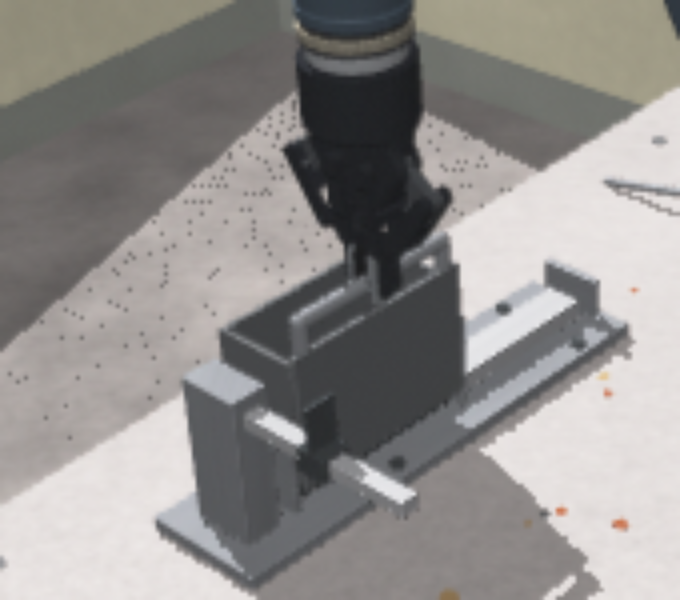

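The bin looks close to the post (gap near px (265,370)). I'll measure the distance numerically from both views.

```bash
cat > m.py <<'E'
from h import *
u=np.array([.9991,-.0419]); v=np.array([.0419,.9991])
def meas():
  for n in("top","side"):
    im,z,P,s=load(n); U=P[...,:2]@u; V=P[...,:2]@v; Z=P[...,2]
    ok=(z>0)&(U>.45)&(U<.7)&(V>-.25)&(V<.25)
    def st(nm,m):
        m=ok&m
        if m.sum()>3: print(n,nm,m.sum(),"u",np.percentile(U[m],[1,50,99]).round(4),"v",np.percentile(V[m],[1,50,99]).round(4),"z",np.median(Z[m]).round(4))
    st("post",(Z>.122)&(Z<.136)&(V>.155)&(U>.6))
    st("binrim",(Z>.135)&(Z<.149)&(V<.162)&(U>.57))
    st("cradle",(Z>.085)&(Z<.11)&(V<.162)&(V>.0)&(U>.57))
    st("bar",(Z>.158)&(Z<.183)&(V>.075)&(V<.15))
    st("ridge",(Z>.142)&(Z<.16)&(V>.155)&(U<.6))
E
python3 -c "
from m import *
meas()"
```

```text
top binrim 49 u [0.5899 0.6172 0.6681] v [-0.0017  0.0041  0.1451] z 0.1412
top cradle 57 u [0.5896 0.5911 0.6803] v [0.0018 0.1088 0.1568] z 0.0997
top bar 38 u [0.5903 0.5938 0.6   ] v [0.1132 0.1284 0.1427] z 0.1777
side post 147 u [0.6081 0.631  0.6598] v [0.1599 0.1772 0.1909] z 0.1259
side binrim 335 u [0.5862 0.591  0.6678] v [0.0011 0.0955 0.1515] z 0.1399
side cradle 393 u [0.586  0.5904 0.6659] v [0.0023 0.0678 0.1559] z 0.0985
side bar 172 u [0.5762 0.5904 0.6095] v [0.0762 0.1007 0.1466] z 0.1741
side ridge 32 u [0.5404 0.5428 0.5465] v [0.1631 0.1751 0.1867] z 0.1487
```

The bin's middle is at rail y ≈ 64.8 mm, so the joint is about 0.160, against the stop. A further 4 mm commanded moved it only about 1 mm, with force rising, which agrees. The bin is still shut. Next I'll pull it out along its arc, keeping a light push toward the post.

Request:
servo_tool(
  rows=[
    [[2, -5, 0], 0, -1],
    [[2, -12, 0.5], 0, -1],
    [[2, -18, 1.3], 0, -1],
    [[2, -25, 2.5], 0, -1],
    [[2, -31, 3.8], 0, -1],
    [[2, -37, 5.5], 0, -1],
    [[2, -41, 6.8], 0, -1],
    [[2, -41, 6.8], 0, -1],
  ],
)

```text
t: 5.3
tcp_pos: [0.5605, 0.0517, 0.3311]
tool_rot: [0.721, 0.693, -0.001, 0.012]
force: [5.1, -6.4, 7.3]
finger_gap: 0.111
```

```bash
python3 -c "
from m import *
to(.5979-.05,.0498+.002,.3245); print(sense()['tcp_pos'][:2]@u)
meas()"
```

```text
t 5.3 tcp [0.5605 0.0517 0.3311] yaw 87.71 F [ 5.1 -6.4  7.3] gap 0.111
shift mm [ -0.3 -12.7   6.4] turn 0.1 q6 -0.05
0.5578492191666289
top post 10 u [0.636  0.6497 0.6569] v [0.1835 0.1867 0.1875] z 0.1277
top binrim 15 u [0.5703 0.5889 0.6156] v [-0.0034 -0.0003  0.0002] z 0.1429
top cradle 140 u [0.5827 0.6781 0.6829] v [0.0008 0.0801 0.1543] z 0.0981
side post 149 u [0.608  0.6315 0.6606] v [0.1619 0.1782 0.1909] z 0.1258
side binrim 188 u [0.5752 0.6361 0.6406] v [0.012  0.1176 0.151 ] z 0.142
side cradle 344 u [0.5701 0.5772 0.6766] v [0.0036 0.0775 0.1563] z 0.0993
side bar 186 u [0.5422 0.5561 0.5778] v [0.0757 0.0969 0.1484] z 0.1699
side ridge 33 u [0.5396 0.5424 0.5459] v [0.1638 0.1761 0.1883] z 0.1486
```

```bash
cat >> m.py <<'E'
from scipy.optimize import least_squares
def fit():
  for n in("side","top"):
    im,z,P,s=load(n); U=P[...,:2]@u; V=P[...,:2]@v; Z=P[...,2]
    m=(z>0)&(U>.5)&(U<.62)&(V>.09)&(V<.134)&(Z>.154)&(Z<.185)
    if m.sum()<6: print(n,"few",m.sum()); continue
    r=least_squares(lambda c:np.hypot(U[m]-c[0],Z[m]-c[1])-.006,[U[m].mean(),Z[m].mean()-.004],loss="soft_l1",f_scale=.001)
    k=(z>0)&(U>.53)&(U<.56)&(V>.155)&(V<.195)&(Z>.141)&(Z<.16)
    print(n,"bar",m.sum(),r.x.round(4),"ridge face",k.sum(),U[k].mean().round(4))
    if n=="side": cv2.imwrite('pics/s3.png',cv2.resize(im[100:250,140:310],None,fx=4,fy=4))
    else: cv2.imwrite('pics/t3.png',cv2.resize(im[130:220,190:300],None,fx=6,fy=6))
E
python3 -c "
from m import *
fit()"
```

```text
side bar 66 [0.5603 0.1656] ridge face 38 0.5425
top few 0
```

View pics/s3.png

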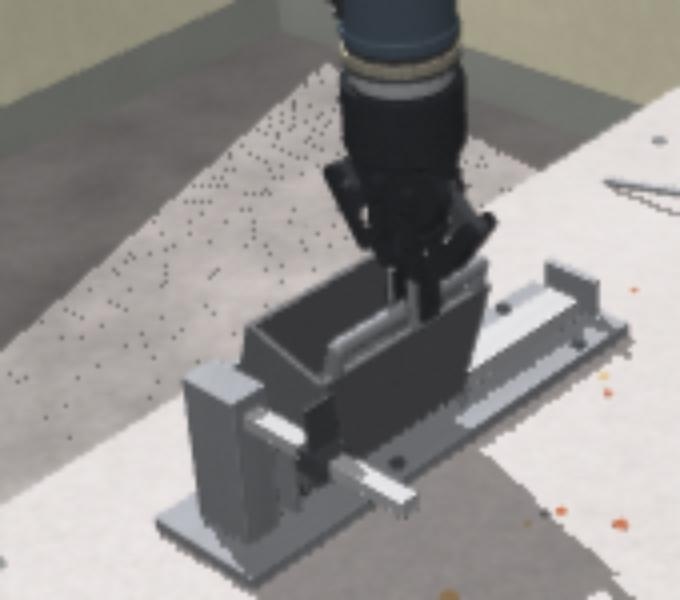

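Side view: the bin is about 0.27 rad open, with the bar running (330,360)–(490,265). The bar still has to come out about 16 mm to the ridge. The bar fit is 0.5603 and the ridge centre about 0.5445, from the same camera.

Request:
servo_tool(
  rows=[
    [[2, -6, 2], 0, -1],
    [[2, -10, 3], 0, -1],
    [[2, -14, 5], 0, -1],
    [[2, -17, 6], 0, -1],
    [[2, -19, 7], 0, -1],
    [[2, -19, 7], 0, -1],
    [[2, -19, 7], 0, -1],
  ],
)

```text
t: 6.2
tcp_pos: [0.5459, 0.0528, 0.3264]
tool_rot: [0.721, 0.693, 0.004, 0.018]
force: [7.0, -7.0, 2.6]
finger_gap: 0.11
```

```bash
python3 -c "
from m import *
to(.5479,.0518,.3245); print(sense()['tcp_pos'][:2]@u)
fit()
for n in ('top','side'):
    d=np.load(n+'0.npz');P=d['P'];U=P[...,:2]@u;V=P[...,:2]@v;Z=P[...,2]
    m=(U>.57)&(U<.62)&(V>-.13)&(V<-.02)&(Z>.164)&(Z<.19)
    r=least_squares(lambda c:np.hypot(U[m]-c[0],Z[m]-c[1])-.006,[.593,.173],loss='soft_l1',f_scale=.001)
    k=(U>.53)&(U<.56)&(V>.14)&(V<.195)&(Z>.146)&(Z<.16)
    print('initial',n,r.x.round(4),U[k].mean().round(4))
im=snapshot('top')['image'];cv2.imwrite('pics/t4.png',cv2.resize(im[130:220,190:300],None,fx=6,fy=6))
"
```

```text
t 6.2 tcp [0.5459 0.0528 0.3264] yaw 87.71 F [ 7.  -7.   2.6] gap 0.11
shift mm [-0.9  2.   2. ] turn 0.1 q6 -0.05
0.5432204949099775
side bar 72 [0.5484 0.1616] ridge face 37 0.543
top few 0
initial top [0.5964 0.174 ] 0.5453
initial side [0.5955 0.1704] 0.5431
```

View pics/t4.png

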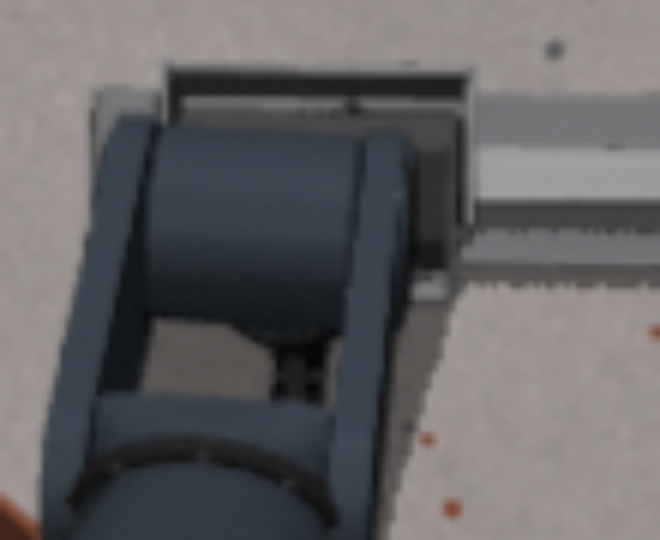

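Top view: the wrist hides most of the bin, with only the bar's right end visible at (430,285). The side fit puts the bar at 0.548 against the ridge at about 0.5445, so 4 mm more. The servo lags by about 4–5 mm under load.

Request:
servo_tool(
  rows=[
    [[2, -6, 1], 0, -1],
    [[2, -8, 2], 0, -1],
    [[2, -9, 2], 0, -1],
    [[2, -9, 2], 0, -1],
    [[2, -9, 2], 0, -1],
  ],
)

```text
t: 6.85
tcp_pos: [0.5415, 0.0535, 0.3257]
tool_rot: [0.721, 0.693, 0.008, 0.025]
force: [8.9, -6.7, -5.1]
finger_gap: 0.109
```

```bash
python3 -c "
from m import *
to(.5479,.0518,.3245); print(sense()['tcp_pos'][:2]@u, sense()['qd'].round(3))
fit(); fit(); meas(); to(.5479,.0518,.3245)"
```

```text
t 6.85 tcp [0.5415 0.0535 0.3257] yaw 87.7 F [ 8.9 -6.7 -5.1] gap 0.109
shift mm [-1.4  6.4  1.5] turn 0.1 q6 -0.05
0.5387678189921096 [-0.001 -0.     0.001  0.     0.002 -0.001]
side bar 72 [0.5465 0.161 ] ridge face 37 0.5429
top few 0
side bar 70 [0.5464 0.1611] ridge face 36 0.5432
top few 0
top post 81 u [0.6189 0.6457 0.6581] v [0.1582 0.1741 0.1875] z 0.1292
top binrim 51 u [0.5745 0.6345 0.6375] v [-0.0005  0.0629  0.142 ] z 0.1422
top cradle 236 u [0.5717 0.6766 0.6823] v [0.0007 0.0848 0.1556] z 0.1
top bar 12 u [0.624  0.6273 0.6278] v [0.0772 0.1128 0.1349] z 0.1603
side post 152 u [0.6067 0.6313 0.658 ] v [0.1598 0.1774 0.1918] z 0.126
side binrim 148 u [0.5728 0.6251 0.6322] v [0.026  0.1273 0.1505] z 0.1411
side cradle 207 u [0.5705 0.6439 0.679 ] v [0.0033 0.0728 0.1563] z 0.0978
side bar 214 u [0.5268 0.5438 0.6247] v [0.0765 0.0942 0.1478] z 0.1651
side ridge 34 u [0.5404 0.5422 0.5457] v [0.1624 0.1759 0.188 ] z 0.1473
t 7.15 tcp [0.5415 0.0535 0.3256] yaw 87.7 F [10.4 -7.  -4.7] gap 0.114
shift mm [-1.4  6.4  1.5] turn 0.1 q6 -0.05
```

View pics/s3.png

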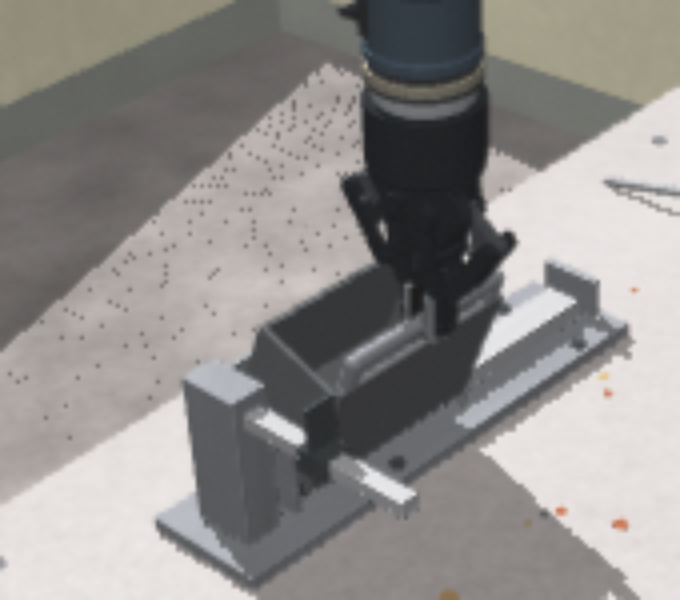

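The bar is within about 2 mm of the ridge (limit 8), and the bin is still, gripped and against the post. I'm handing in.

```bash
python3 -c "
from h import *
print(sign_off())"
```

```text
the job is handed in; nothing more can be done
None
```

I slid the shut bin against the stop post, pulled it open to the clip's ridge, and handed the job in with the fingers still gripping the bar. No verdict is reported.

- **Against the post:** the bin's middle measured at rail y ≈ 65 mm, which puts the carriage at about 0.160 m. A further 4 mm of push moved the tool only about 1 mm, to 12 N.
- **Bar at the ridge:** the last side-view fit put the bar about 2 mm short of the ridge's middle, with 8 mm allowed. The top view could not confirm this, because the wrist hid the bar. Its estimate from before the pull agrees to about 1–2 mm.
- **Holding still:** about 10 N of spring pull showed on the tool, and the arm was still for the last 0.3 s I watched. The finger contact force itself was not measured. The tool had tilted about 3° under load, and its pose did not change over that time.
- **Other things:** I did not re-measure the dish, bowl, pestle and ladle at the end. The moves stayed well clear of them. The clock stood at about 7.2 s of the 38 s allowed.

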